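# Strip the retaining clips from the idler wheels

### The job

The idler wheels are to come off their axles for new bearings: pry every retaining clip out of its axle groove with the hooked pick; the gripper's fingers must not pull at a clip that is still in its groove. Turn the upside-down square parts cup mouth up on the bench, put all the clips in it, and lay the pick back on the rubber mat, handle and hook both on the mat. Leave the grease jar, the carton and the loose bearing where they are.

Things in the scene. Friction and masses are not known exactly. Their poses are not given: they have to be found in the camera images.
- wheel0: Idler wheel 0, fixed: black, 114 mm across, lying flat, top face 29 mm above the bench. Upright through its middle stands its steel axle. On the face round the axle lies a washer, 32 mm across, its top 33 mm above the bench; above it the clip groove, 19 mm across and 5.6 mm high; then the axle's end, 25 mm across, up to 46 mm above the bench. Origin: under its centre.
- axle0 (a point): Centre of the clip groove of wheel 0's axle, on the axle's axis, 35.2 mm above the bench. Some axles have already lost their clip.
- wheel1: Idler wheel 1, fixed: black, 114 mm across, lying flat, top face 29 mm above the bench. Upright through its middle stands its steel axle. On the face round the axle lies a washer, 32 mm across, its top 33 mm above the bench; above it the clip groove, 19 mm across and 5.6 mm high; then the axle's end, 25 mm across, up to 46 mm above the bench. Origin: under its centre.
- axle1 (a point): Centre of the clip groove of wheel 1's axle, on the axle's axis, 35.2 mm above the bench. Some axles have already lost their clip.
- wheel2: Idler wheel 2, fixed: black, 114 mm across, lying flat, top face 29 mm above the bench. Upright through its middle stands its steel axle. On the face round the axle lies a washer, 32 mm across, its top 33 mm above the bench; above it the clip groove, 19 mm across and 5.6 mm high; then the axle's end, 25 mm across, up to 46 mm above the bench. Origin: under its centre.
- axle2 (a point): Centre of the clip groove of wheel 2's axle, on the axle's axis, 35.2 mm above the bench. Some axles have already lost their clip.
- clip0_ring (a point): Centre of the ring of clip 0: steel wire 4.4 mm thick, 36 g, ring 20 mm inside, 29 outside, 2.2 mm above its underside; starts in the groove of axle 0. Its two sprung arms leave it open on its -x side; its pull eye is on +x. z: ring's axis, up as seated. Pulled by the eye along +x with 5 to 10 N it snaps off sideways after about 10 mm; pulled 30 mm it drops onto the wheel's face.
- clip0_eye (a point): Centre of clip 0's pull eye, a level wire loop 21 mm outwards (+x) of the ring's centre, 6.2 mm above the clip's underside. Opening 9.6 mm wide (y), from 6 mm inwards to 4.8 mm outwards of this point; 18.4 mm wide over its sides; ends 9.2 mm outwards. Axes as the ring's. Under a seated clip's eye is free space down to the wheel's face; the washer ends 5 mm inwards of this point.
- clip1_ring (a point): Centre of the ring of clip 1: steel wire 4.4 mm thick, 36 g, ring 20 mm inside, 29 outside, 2.2 mm above its underside; starts in the groove of axle 1. Its two sprung arms leave it open on its -x side; its pull eye is on +x. z: ring's axis, up as seated. Pulled by the eye along +x with 5 to 10 N it snaps off sideways after about 10 mm; pulled 30 mm it drops onto the wheel's face.
- clip1_eye (a point): Centre of clip 1's pull eye, a level wire loop 21 mm outwards (+x) of the ring's centre, 6.2 mm above the clip's underside. Opening 9.6 mm wide (y), from 6 mm inwards to 4.8 mm outwards of this point; 18.4 mm wide over its sides; ends 9.2 mm outwards. Axes as the ring's. Under a seated clip's eye is free space down to the wheel's face; the washer ends 5 mm inwards of this point.
- clip2_ring (a point): Centre of the ring of clip 2: steel wire 4.4 mm thick, 36 g, ring 20 mm inside, 29 outside, 2.2 mm above its underside; starts in the groove of axle 2. Its two sprung arms leave it open on its -x side; its pull eye is on +x. z: ring's axis, up as seated. Pulled by the eye along +x with 5 to 10 N it snaps off sideways after about 10 mm; pulled 30 mm it drops onto the wheel's face.
- clip2_eye (a point): Centre of clip 2's pull eye, a level wire loop 21 mm outwards (+x) of the ring's centre, 6.2 mm above the clip's underside. Opening 9.6 mm wide (y), from 6 mm inwards to 4.8 mm outwards of this point; 18.4 mm wide over its sides; ends 9.2 mm outwards. Axes as the ring's. Under a seated clip's eye is free space down to the wheel's face; the washer ends 5 mm inwards of this point.
- pick_handle (a point): Centre of the handle of the hooked pick (110 g), a black bar 84 mm long (x), 24 mm wide (y), 26 mm high (z). The pick starts lying on the rubber mat, z up, hook pointing down. Its steel shank, 6 mm thick, runs from the handle's +x end, 8 mm above the handle's centre line. The pick balances about 11 mm towards the hook from this point.
- pick_hook (a point): Lowest point of the pick's hook, a 4 mm thick prong square to the shank that points down (-z of the pick): 111.5 mm ahead (+x) of the handle's centre and 12 mm below it (1 mm above the plane of the handle's underside). The prong's straight part reaches 16 mm up from here; the shank's underside is 17 mm up. Axes as the handle's.
- mat_top (a point): Centre of the top face of the fixed black rubber tool mat, 190 mm (x) by 100 mm (y), 4 mm thick; top 4 mm above the bench.
- cup_mid (a point): Centre (half-way up) of the loose square steel parts cup (180 g), 72 mm (x) by 64 mm (y) by 50 mm deep (z) outside, walls and floor 3 mm. Its z axis points out of its mouth: down at the start (the cup stands upside down), up when the cup is turned mouth up.
- grease: Low jar of grease with a black lid, 64 mm across, 65 mm high; origin under its centre. Bystander.
- carton: Carton, 90 x 110 x 60 mm; origin under its centre. Bystander.
- bearing: Loose ball bearing, 52 mm across, 15 mm high, lying flat; origin under its centre. Bystander.
Things that resemble listed ones, but are neither listed nor needed, are in the scene too. What is meant by the part that bears cup_mid is not purple, and is the larger of those in its own colour.

How it is judged:
By the outcome, as a careful person would: the job done as asked, in the order asked, and still so for the second after the job is handed in, with the robot touching nothing.
Of clip0, clip1, clip2 only 2 to 3 are there at a start; the rules pass over those that are not, and their reading is None.
At some moment in a run one of cup, pick may be knocked a few centimetres aside while the robot is not near it.
It also fails if it takes over 210 s, if anything falls off the work surface, if the arm or the gripper's body presses on something with over 40 N, if the wrist force passes 120 N, or if a joint passes its speed limit or range.

### The arm

A 6-joint arm with a two-finger parallel gripper is mounted at the origin on the work surface. World frame = base frame: x ahead of the robot, y to its left, z up, the work surface at z = 0. Lengths are in m, angles in rad, forces in N, time in s.
With the tool pointing down it reaches from about 0.35 to 0.975 m from the base axis. Payload 7.1 kg.
Tool frame: the origin (TCP) lies midway between the tips of the shut fingers; the grasp point (between the pads) lies 19 mm behind it; z points along the fingers, y is the line along which they close (so a half turn about z gives the same grasp; the last joint's range is limited). The gripper opens to 88 mm and grips with 3 to 60 N. Pads are 20 mm wide; open, the fingers measure 115 mm over their backs; the gripper's body (75 mm by 178 mm) begins 61 mm behind the grasp point.
Start: joints at [-1.129, 0.423, 1.63, -0, 1.089, -0.019], TCP at [0.278, -0.56, 0.223] pointing down, gripper open.
Joint ranges: [-3, 3], [-0.9, 2.11], [0.09, 2.58], [-1.31, 4.45], [0.11, 2.69], [-2.54, 2.54]. Speed limits (rad/s): [2.39, 2.39, 3.01, 3.14, 3.14, 3.14].

### API

Orientations are given as a unit quaternion [w, x, y, z].
In Python, from station import move_pose, movel, movej, command_gripper, wait, inverse_kinematics, read_camera, camera_info, MotionError, job_done, get_time, get_joint_pos, get_qvel, get_effort, get_tcp_pos, get_ee_rot, get_ft_force, get_ft_torque, get_grip_width, get_finger_force gives the robot as it stands. Calls block until the motion is done:
- move_pose(position, orientation): joint-space move of the TCP to a pose.
- movel(position, frame=None, v=0.15, until_force=None): straight line of the TCP; frame=None keeps the orientation; v is the mean speed in m/s. With until_force (N) it stops when the force on the tool has changed by that much, and returns True; else False.
- movej(angles): joint-space move.
- command_gripper(opening): opening from 0.0 (shut) to 1.0 (fully open); the grip force is fixed at half the most; returns when the fingers have stopped.
- wait(seconds).
- inverse_kinematics(position, orientation): joint angles nearest the present ones, or None.
- read_camera(name): name is "scene" or "side" or "wrist"; returns the picture (480x640x3 uint8, red, green, blue); there is no depth.
- camera_info(name): a dict with "intrinsics" (3x3 intrinsics, pixels), "T" (4x4, takes a point from camera to world coordinates); the wrist camera has in their place "tool_from_camera" (4x4, takes a point from camera to tool coordinates, whose origin is the TCP and whose axes are the flange's). Camera axes: x right, y up, looking along -z (the intrinsics and any distortion apply to the point x, -y, -z); pixel columns grow to the right and rows downward; lengths in m; the calibration is good to about 2 mm. A picture is of the moment at which its call begins: read the wrist's pose just before it. camera_info takes no time and is no camera call.
A pose or a line that the arm cannot do raises MotionError and nothing moves.
- job_done(): hands the job in; it is judged then, once.
Readings, each from a call of its own:
- get_time(): time.
- get_joint_pos(): joint angles.
- get_qvel(): joint speeds.
- get_effort(): joint torques, N m.
- get_tcp_pos(): TCP position.
- get_ee_rot(): TCP orientation.
- get_ft_force(): force on the tool from outside, world axes, zero at the start.
- get_ft_torque(): the same for the moment, N m.
- get_grip_width(): opening from 0.0 (shut) to 1.0 (fully open).
- get_finger_force(): force on a finger pad.
Only numpy, scipy, OpenCV 4.12 (cv2) and the standard library are available. Lean on these libraries where they do the work, as an engineer would, in place of code of your own. Each camera call takes 0.05 s, during which the arm holds its last target. There are 200 camera calls.

## Working session

There is one attempt and no reset: what is moved stays moved. The work goes in short steps, each a Python script; the robot and the scene stay as the last script left them, time stands still between calls to the robot, and variables do not carry over. Pictures are saved under pics/ and viewed, at most 14 in all, crops included, and the job is handed in when it is done.

```bash
ls; mkdir -p pics; python3 - <<'E'
from station import *
import cv2,numpy as np
for n in("scene","side"):
    im=read_camera(n);cv2.imwrite(f"pics/{n}0.png",im[:,:,::-1]);i=camera_info(n);print(n,i)
print(camera_info("wrist"),get_ee_rot(),get_time())
E
```

```text
pics
scene {'intrinsics': array([[523.21580827,   0.        , 318.6839381 ],
       [  0.        , 523.21580827, 242.98935211],
       [  0.        ,   0.        ,   1.        ]]), 'T': array([[-0.74634438, -0.50296275,  0.43588823,  1.09723098],
       [ 0.66541565, -0.57752688,  0.47295318,  0.54768333],
       [ 0.01385933,  0.6430328 ,  0.76571322,  1.0196056 ],
       [ 0.        ,  0.        ,  0.        ,  1.        ]])}
side {'intrinsics': array([[544.35586639,   0.        , 327.38859776],
       [  0.        , 544.35586639, 236.67344477],
       [  0.        ,   0.        ,   1.        ]]), 'T': array([[-0.85754787,  0.39409066, -0.33061185,  0.14841466],
       [-0.51413957, -0.63602718,  0.5754389 ,  0.69291448],
       [ 0.01649697,  0.66344704,  0.74804136,  0.99829957],
       [ 0.        ,  0.        ,  0.        ,  1.        ]])}
{'intrinsics': array([[342.45295298,   0.        , 326.8727499 ],
       [  0.        , 342.45295298, 238.40945699],
       [  0.        ,   0.        ,   1.        ]]), 'tool_from_camera': array([[ 6.07818875e-04,  9.53674093e-01,  3.00841080e-01,
         8.36786807e-02],
       [ 9.99999815e-01, -5.86478340e-04, -1.61246476e-04,
        -4.50650879e-04],
       [ 2.26601909e-05,  3.00841123e-01, -9.53674273e-01,
        -1.61951701e-01],
       [ 0.00000000e+00,  0.00000000e+00,  0.00000000e+00,
         1.00000000e+00]])} [-6.68968960e-04  9.73579585e-01  2.28346948e-01 -1.24212137e-04] 0.1
```

View pics/scene0.png

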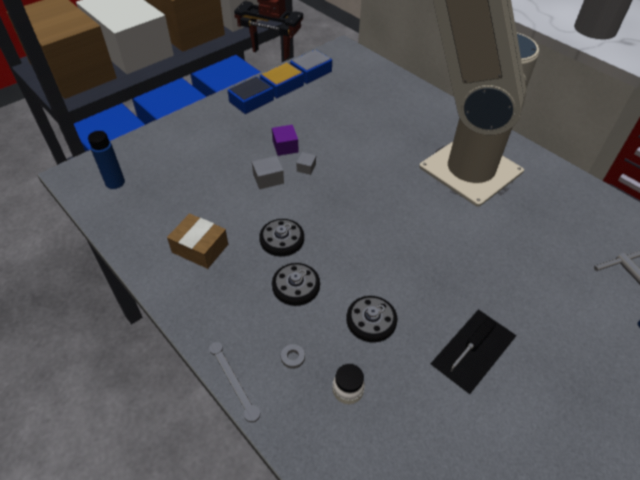

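View pics/side0.png

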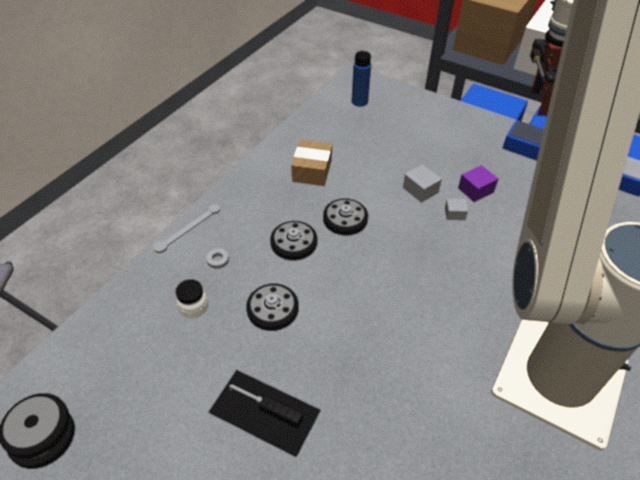

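The scene view shows the cup (large grey) at (267,172), wheels at (282,236), (296,283) and (372,317), and the pick on the mat at about (472,345). In the side view the cup is at (422,182), the wheels at (346,214), (294,238) and (272,304), and the pick runs from (232,387) to (298,417).

```bash
cat > lib.py <<'E'
from station import *
import cv2,numpy as np
from scipy.spatial.transform import Rotation as Rn
def R(q): return Rn.from_quat(np.array(q)[[1,2,3,0]])
def Q(r): x=r.as_quat(); return [float(v) for v in x[[3,0,1,2]]]
def down(yaw):  # tool z down, tool x axis at world angle yaw
    c,s=np.cos(yaw),np.sin(yaw)
    return Q(Rn.from_matrix(np.array([[c,s,0],[s,-c,0],[0,0,-1]])))
def wristT():
    T=np.eye(4);T[:3,:3]=R(get_ee_rot()).as_matrix();T[:3,3]=get_tcp_pos()
    return T@camera_info("wrist")["tool_from_camera"]
def shot(n,f=None):
    T=wristT() if n=="wrist" else camera_info(n)["T"]
    im=read_camera(n)[:,:,::-1].copy()
    if f: cv2.imwrite("pics/"+f,im)
    return im,T,camera_info(n)["intrinsics"]
def ray(T,K,uv):
    d=np.array([(uv[0]-K[0,2])/K[0,0],-(uv[1]-K[1,2])/K[1,1],-1]);return T[:3,3],T[:3,:3]@d
def onplane(T,K,uv,z):
    o,d=ray(T,K,uv);return o+d*(z-o[2])/d[2]
def proj(T,K,p):
    c=T[:3,:3].T@(np.array(p)-T[:3,3]);return np.array([K[0,2]+K[0,0]*c[0]/-c[2],K[1,2]-K[1,1]*c[1]/-c[2]])
E
python3 - <<'E'
from lib import *
np.set_printoptions(precision=3,suppress=True)
A={n:(camera_info(n)["T"],camera_info(n)["intrinsics"]) for n in("scene","side")}
P=dict(cup=((267,172),(422,182),.03),w0=((282,236),(346,214),.03),w1=((296,280),(294,236),.03),w2=((372,314),(272,302),.03),hook=((455,369),(232,387),.02),handle=((482,330),(283,410),.02),grease=((349,378),(190,290),.065),bear=((293,356),(218,258),.015),carton=((198,240),(312,160),.05))
for k,(a,b,z) in P.items(): print(k,onplane(*A["scene"],a,z),onplane(*A["side"],b,z))
E
```

```text
cup [ 0.471 -0.351  0.03 ] [ 0.464 -0.347  0.03 ]
w0 [ 0.588 -0.141  0.03 ] [ 0.576 -0.14   0.03 ]
w1 [ 0.649 -0.014  0.03 ] [ 0.645 -0.012  0.03 ]
w2 [0.582 0.168 0.03 ] [0.581 0.171 0.03 ]
hook [0.542 0.373 0.02 ] [0.538 0.369 0.02 ]
handle [0.424 0.353 0.02 ] [0.429 0.356 0.02 ]
grease [0.739 0.255 0.065] [0.729 0.255 0.065]
bear [0.775 0.125 0.015] [0.765 0.127 0.015]
carton [ 0.759 -0.25   0.05 ] [ 0.742 -0.249  0.05 ]
```

```bash
cat > a.py <<'E'
from lib import *
tiles=[]
for i,(x,y) in enumerate([(.582,-.141),(.647,-.013),(.581,.170),(.47,.36)]):
    yaw=np.arctan2(y,x)+np.pi/2
    z=.14 if i<3 else .20
    move_pose([x,y,z],down(yaw))
    im,T,K=shot("wrist",f"w{i}.png"); np.savez(f"w{i}.npz",T=T,K=K)
    c=proj(T,K,[x,y,.035]).astype(int); print(i,c,get_time())
    tiles.append(cv2.resize(im,(400,300),interpolation=cv2.INTER_AREA) if i==3 else im[c[1]-110:c[1]+110,c[0]-147:c[0]+147])
tiles=[cv2.resize(t,(400,300)) for t in tiles]
cv2.imwrite("pics/m1.png",np.vstack([np.hstack(tiles[:2]),np.hstack(tiles[2:])]))
E
python3 a.py
```

```text
0 [326 236] 2.05
1 [326 237] 2.725
2 [325 236] 3.575
3 [326 218] 4.5333
```

View pics/m1.png

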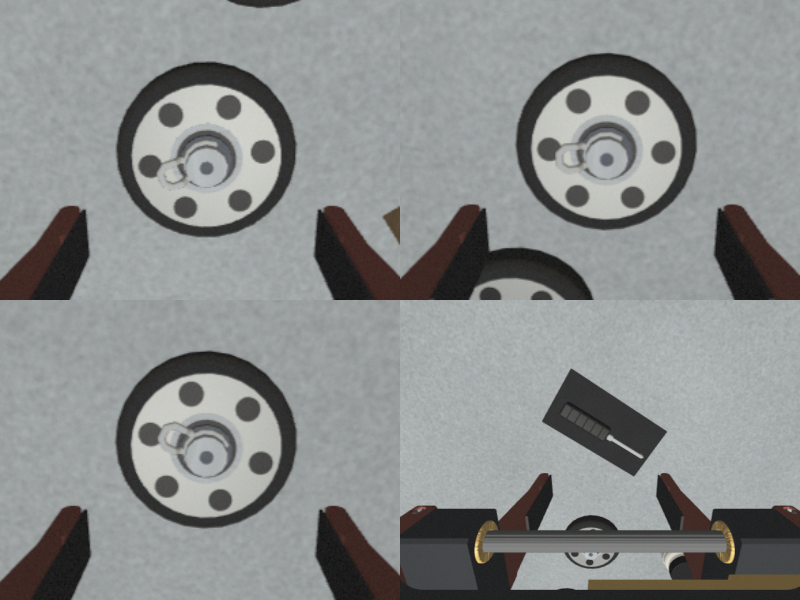

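```bash
cat > b.py <<'E'
from lib import *
np.set_printoptions(precision=4,suppress=True)
tiles=[]
def wheel(im,T,K):
    g=cv2.cvtColor(im,cv2.COLOR_BGR2GRAY)
    c=(326,236)
    n,lab,st,ce=cv2.connectedComponentsWithStats((g>110).astype(np.uint8))
    best=[i for i in range(1,n) if 3000<st[i,4]<20000 and np.hypot(*(ce[i]-c))<40]
    cn=cv2.findContours((lab==best[0]).astype(np.uint8),cv2.RETR_EXTERNAL,cv2.CHAIN_APPROX_NONE)[0][0]
    h=cv2.convexHull(cn)[:,0].astype(float)
    P=np.array([onplane(T,K,u,.029)[:2] for u in h])
    A=np.c_[2*P,np.ones(len(P))];s=np.linalg.lstsq(A,(P**2).sum(1),rcond=None)[0]
    return s[:2],np.sqrt(s[2]+s[0]**2+s[1]**2)
if __name__=="__main__":
    for i in range(3):
        im=cv2.imread(f"pics/w{i}.png");d=np.load(f"w{i}.npz");T,K=d["T"],d["K"]
        w,r=wheel(im,T,K);print(i,w,r)
        t=cv2.resize(im[206:266,286:366],(400,300),interpolation=cv2.INTER_CUBIC)
        for z,col in((.046,(0,0,255)),(.033,(0,255,0))):
            u=(proj(T,K,[*w,z])-[286,206])*5;cv2.circle(t,tuple(int(v) for v in u),3,col,-1)
        tiles.append(t)
    x,y=.475,.365;move_pose([x,y,.15],down(np.arctan2(y,x)+np.pi/2))
    im,T,K=shot("wrist","p0.png");np.savez("p0.npz",T=T,K=K)
    tiles.append(cv2.resize(im[86:386,126:526],(400,300)))
    cv2.imwrite("pics/m2.png",np.vstack([np.hstack(tiles[:2]),np.hstack(tiles[2:])]))
E
python3 b.py
```

```text
0 [ 0.5837 -0.1483] 0.0459534603068978
1 [ 0.6499 -0.0144] 0.0459789289782833
2 [0.5839 0.1701] 0.045938727504753515
```

View pics/m2.png

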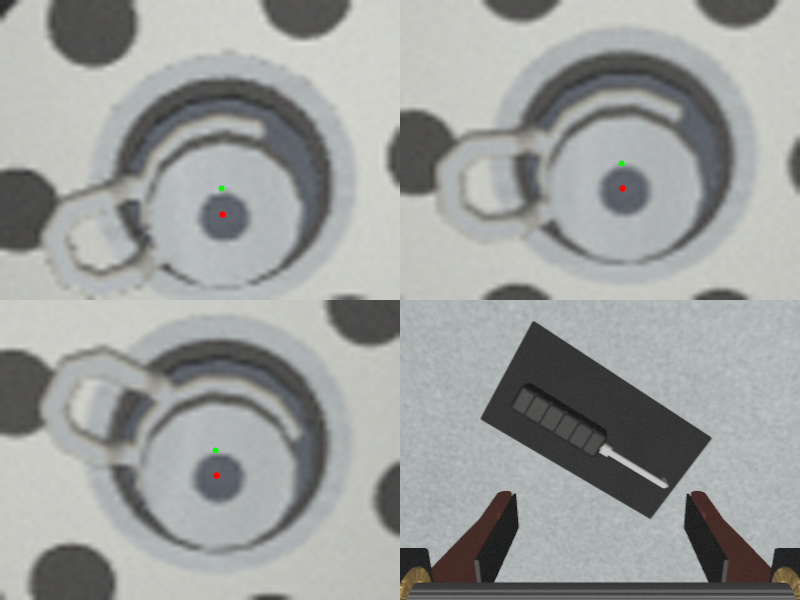

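The eye openings are at tile pixels (97,245), (90,188) and (95,105). All three clips point toward the robot. The pick's shank runs from (603,449) to (667,485) in the mosaic.

```bash
cat >> lib.py <<'E'
def pick(im,T,K,roi):
    """shank seen as bright line inside roi(x0,y0,x1,y1); returns handle centre xy, hook-direction angle"""
    x0,y0,x1,y1=roi
    g=cv2.cvtColor(im,cv2.COLOR_BGR2GRAY)[y0:y1,x0:x1]
    n,lab,st,ce=cv2.connectedComponentsWithStats((g>120).astype(np.uint8))
    k=[i for i in range(1,n) if st[i,0]>0 and st[i,1]>0 and st[i,0]+st[i,2]<x1-x0 and st[i,1]+st[i,3]<y1-y0]
    k=max(k,key=lambda i:st[i,4]);v,u=np.nonzero(lab==k)
    P=np.array([onplane(T,K,(a+x0,b+y0),.027)[:2] for a,b in zip(u,v)])
    c=P.mean(0);d=np.linalg.svd(P-c)[2][0]
    return c,d,(P-c)@d
E
python3 - <<'E'
from lib import *
from b import wheel
np.set_printoptions(precision=4,suppress=True)
for i,e in enumerate([(97,245),(90,188),(95,105)]):
    im=cv2.imread(f"pics/w{i}.png");d=np.load(f"w{i}.npz");T,K=d["T"],d["K"]
    w,_=wheel(im,T,K);p=onplane(T,K,(286+e[0]/5,206+e[1]/5),.0392)[:2]
    print(w,p,np.linalg.norm(p-w),np.degrees(np.arctan2(*(p-w)[::-1])))
im=cv2.imread("pics/p0.png");d=np.load("p0.npz");T,K=d["T"],d["K"]
c,dr,s=pick(im,T,K,(250,180,425,290))
print(c,dr,s.min(),s.max(),len(s))
for uv in [(667,485),(603,449),(513,408),(523,385),(606,433),(595,456)]: print(onplane(T,K,(uv[0]-400+126,uv[1]-300+86),.028 if uv[0] in(667,603) else .030))
E
```

```text
[ 0.5837 -0.1483] [ 0.562  -0.1509] 0.021793087975831314 -173.11559517593267
[ 0.6499 -0.0144] [ 0.6286 -0.0163] 0.02143556495728676 -175.07445516758415
[0.5839 0.1701] [0.5626 0.1739] 0.021573015889636674 169.90623106837643
[0.5068 0.365 ] [0.9956 0.0935] -0.03161206298980772 0.03798943213237784 514
[0.5435 0.3704 0.028 ]
[0.4778 0.3622 0.028 ]
[0.3969 0.3455 0.03  ]
[0.3931 0.3662 0.03  ]
[0.4709 0.3754 0.03  ]
[0.4759 0.3535 0.03  ]
```

```bash
cat > c.py <<'E'
from lib import *
c=np.array([.4325,.3595]);a=np.radians(5.6);g=c+.010*np.array([np.cos(a),np.sin(a)])
move_pose([*g,.12],down(a));command_gripper(.6)
movel([*g,.0075],v=.08)
command_gripper(0);print(get_grip_width(),get_finger_force())
movel([*g,.09],v=.08);print(get_ft_force(),get_ft_torque(),get_joint_pos())
im,T,K=shot("wrist","g0.png");np.savez("g0.npz",T=T,K=K)
E
python3 c.py
```

```text
0.2719150940312289 30.000173449516296
[-0.03239795  0.66126987 -0.71580553] [ 0.01984807 -0.0074088   0.03180354] [6.62798858e-01 5.29711745e-01 1.83180135e+00 3.35842117e-05
 7.81080287e-01 2.13587987e+00]
```

View pics/g0.png

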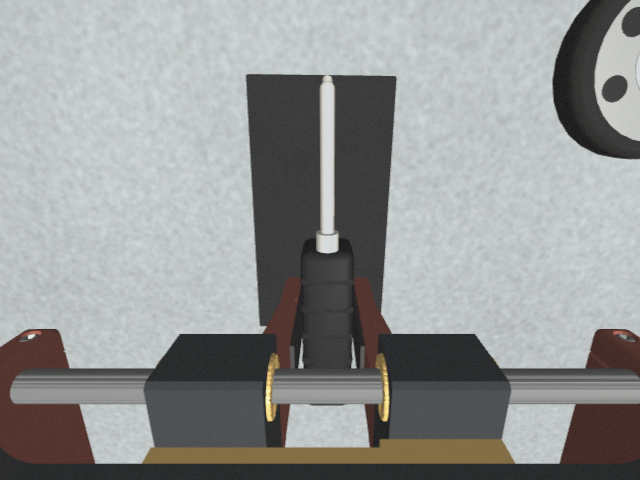

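The pick is held straight: the shank runs down column 327 and its end is at (327,76).

```bash
python3 - <<'E'
from lib import *
d=np.load("g0.npz");T,K=d["T"],d["K"]
t=get_tcp_pos();r=R(get_ee_rot()).as_matrix()
for uv,z in(((327,76),.108),((327,85),.1105),((327,233),.1115)): print(r.T@(onplane(T,K,uv,z)-t))
im=cv2.imread("pics/g0.png");d=np.load("w0.npz")
print(inverse_kinematics([.5837-.1215,-.1483-.0145,.05],down(.12)))
E
```

```text
[ 0.10333927 -0.0006108  -0.01873465]
[ 0.099892   -0.00060894 -0.02123109]
[ 0.04182391 -0.00057334 -0.02217118]
[-3.62945164e-01  5.15281273e-01  2.02050787e+00 -4.44089210e-16
  6.05803506e-01  1.08785116e+00]
```

```bash
cat > pry.py <<'E'
from lib import *
H=np.array([.1013,-.0006])
W=[([.5837,-.1483],-173.1),([.6499,-.0144],-175.1),([.5839,.1701],169.9)]
def tcp(i,r,z):
    w,a=W[i];a=np.radians(a);e=np.array([np.cos(a),np.sin(a)]);y=a+np.pi
    p=np.array(w)+r*e
    c,s=np.cos(y),np.sin(y)
    off=H[0]*np.array([c,s])+H[1]*np.array([s,-c])
    return [*(p-off),z+.0025],down(y)
def hover(i):
    p,q=tcp(i,.0205,.075);move_pose(p,q)
    p,q=tcp(i,.0205,.046);movel(p,v=.05)
    im,T,K=shot("wrist",f"h{i}.png");u=proj(T,K,[*(np.array(W[i][0])),.046]).astype(int);print(i,u,get_time())
    return cv2.resize(im[max(u[1]-60,0):max(u[1]-60,0)+120,u[0]-80:u[0]+80],(640,480),interpolation=cv2.INTER_CUBIC)
E
python3 -c "
from pry import *
im,T,K=shot('wrist');print(get_tcp_pos())
t=hover(0);cv2.imwrite('pics/h0c.png',t)"
```

```text
[0.44212389 0.36020683 0.08935582]
0 [326  35] 13.5667
```

View pics/h0c.png

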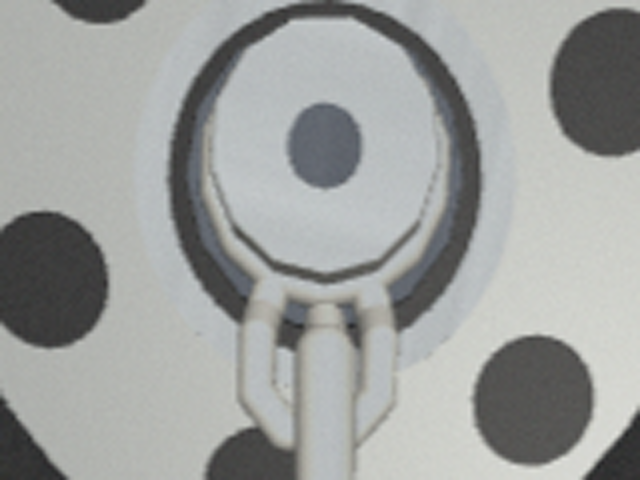

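The hook sits over the eye, about 1 mm right of its middle. I'll correct that, then descend and pull.

```bash
cat >> pry.py <<'E'
def pull(i):
    p,q=tcp(i,.0205,.046);movel(p,frame=q,v=.05)
    p,_=tcp(i,.0205,.0325);hit=movel(p,v=.02,until_force=4);print("down",hit,get_tcp_pos()[2],get_ft_force())
    if hit: return False
    f0=np.array(get_ft_force())
    for r in (.026,.029,.032,.036,.042,.048,.054):
        p,_=tcp(i,r,.0325);movel(p,v=.03);print(r,np.round(np.array(get_ft_force())-f0,1))
    p,_=tcp(i,.0535,.0325);movel(p,v=.03)
    p,_=tcp(i,.0535,.085);movel(p,v=.05)
    im,T,K=shot("wrist",f"d{i}.png");return im
E
python3 -c "
from pry import *
W[0]=(W[0][0],-175.5)
im=pull(0)
if im is not False: cv2.imwrite('pics/d0c.png',im[0:360])
print(get_time())"
```

```text
down False 0.03496935099129515 [ 0.93176743  0.36864186 -1.54615118]
0.026 [-0.9 -0.   0.3]
0.029 [ 4.1 -0.5 -0.5]
0.032 [ 3.6 -0.7  0. ]
0.036 [-2.1 -0.6  1.4]
0.042 [-0.7 -0.1  0.3]
0.048 [-1.4 -0.3  1.4]
0.054 [-0.8 -1.4  0. ]
18.3083
```

View pics/d0c.png

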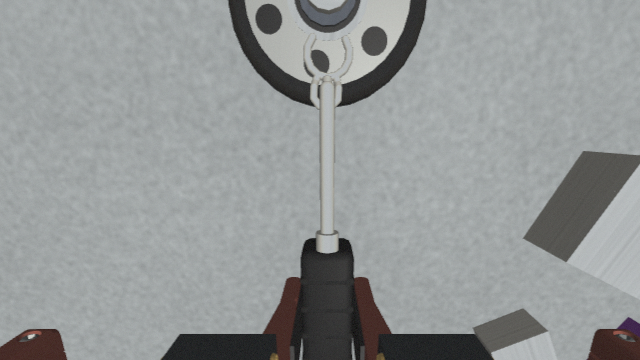

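Clip 0 is off and lies on the wheel's rim at about (326,70). Next I'll hover over wheels 1 and 2.

```bash
python3 -c "
from pry import *
a=hover(1);t=get_tcp_pos();movel([t[0],t[1],.075],v=.08);b=hover(2)
cv2.imwrite('pics/h12.png',cv2.resize(np.hstack([a,b]),(800,300)))"
```

```text
1 [326  35] 19.8
2 [327  35] 21.9667
```

View pics/h12.png

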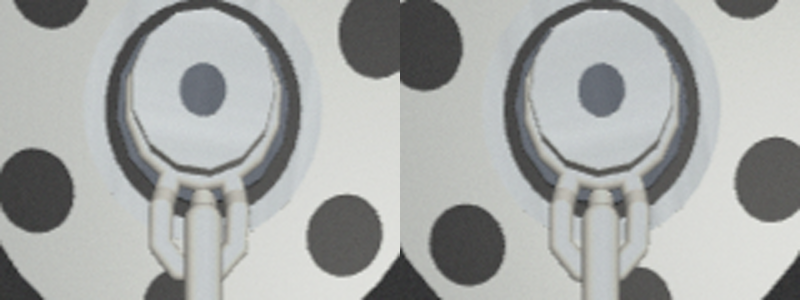

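Both are usable: clip 1 needs a small shift to the left, and clip 2 is centred.

```bash
python3 -c "
from pry import *
W[1]=(W[1][0],-177)
a=pull(2);t=get_tcp_pos();movel([t[0],t[1],.1],v=.1)
p,q=tcp(1,.0205,.085);move_pose(p,q);b=pull(1)
cv2.imwrite('pics/d12.png',np.hstack([b[0:240,180:480],a[0:240,180:480]]))
print(get_time())"
```

```text
down False 0.03499749725245162 [ 0.44986974 -0.63630514 -1.12754819]
0.026 [-0.5  0.8  0.3]
0.029 [ 2.6  0.1 -1.4]
0.032 [4.  0.5 0.8]
0.036 [-1.7  1.2  0.9]
0.042 [-0.3  0.4 -0.4]
0.048 [ 0.1  0.6 -0.4]
0.054 [-0.7  0.9 -0.9]
down False 0.034995280528733255 [-0.58759689  0.21612667 -1.19978581]
0.026 [ 1.5  0.6 -0.7]
0.029 [ 5.7 -0.7  0.1]
0.032 [ 6.6  0.5 -0.6]
0.036 [ 0.5 -0.2 -0.2]
0.042 [ 1.2 -0.9  0.1]
0.048 [ 1.3 -0.2  0.7]
0.054 [-0.3 -0.5 -0.9]
33.3583
```

View pics/d12.png

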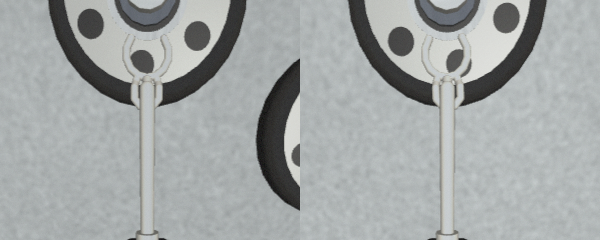

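All three clips are off. Next I'll lay the pick back where it was and look at the cup from above.

```bash
cat > e.py <<'E'
from lib import *
c=np.array([.4325,.3595]);a=np.radians(5.6);g=c+.010*np.array([np.cos(a),np.sin(a)])
t=get_tcp_pos();movel([t[0],t[1],.13],v=.15)
move_pose([*g,.06],down(a));print(movel([*g,.0072],v=.03,until_force=4),get_tcp_pos()[2])
command_gripper(.6);movel([*g,.13],v=.15);command_gripper(1)
x,y=.468,-.349;move_pose([x,y,.20],down(np.arctan2(y,x)+np.pi/2))
im,T,K=shot("wrist","c0.png");np.savez("c0.npz",T=T,K=K);print(proj(T,K,[x,y,.05]),get_time())
E
python3 e.py
```

```text
True 0.007584739179957011
[327.07812649 224.35161588] 41.8333
```

View pics/c0.png

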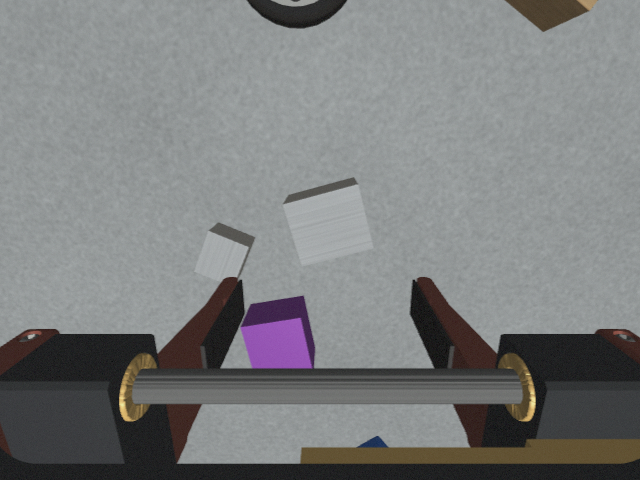

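Cup top corners are at (283,203), (357,183), (373,249) and (302,266). The small grey and purple decoys are to its left and below.

```bash
cat >> lib.py <<'E'
def tilt(yaw,deg):
    ax=np.array([np.sin(yaw),-np.cos(yaw),0])
    return Rn.from_rotvec(ax*np.radians(deg))*R(down(yaw))
E
python3 - <<'E'
from lib import *
np.set_printoptions(precision=4,suppress=True)
d=np.load("c0.npz");T,K=d["T"],d["K"]
P=np.array([onplane(T,K,u,.05)[:2] for u in [(283,203),(357,183),(373,249),(302,266)]])
v=(P[1]-P[0]+P[2]-P[3])/2;print(P.mean(0),np.linalg.norm(v),np.linalg.norm((P[2]-P[1]+P[3]-P[0])/2),np.degrees(np.arctan2(*v[::-1])))
for x,y in [(.43,-.05),(.45,.02),(.40,.0),(.40,-.25)]:
  for yd in range(-180,180,30):
    s=[]
    for th in(-45,0,45):
      for z in(.02,.15):
        r=tilt(np.radians(yd),th);g=np.array([x,y,z])+.014*r.as_matrix()[:,2]
        q=inverse_kinematics(list(g),Q(r));s.append(None if q is None else np.round(q,1))
    if all(k is not None for k in s): print(x,y,yd,s[0],s[2],s[4])
E
```

```text
[ 0.4681 -0.3514] 0.07074041466148859 0.0652504782465791 -21.859299994074963
0.43 -0.05 -180 [-0.3  0.9  2.5  2.9  1.   1.5] [-0.1  0.6  2.1 -0.   0.4 -1.7] [-0.1  0.9  1.7 -0.1  1.4 -1.6]
0.43 -0.05 -150 [-0.6  0.8  2.4  2.1  0.8  1.5] [-0.1  0.6  2.1 -0.   0.4 -2.2] [ 0.1  0.9  1.7 -0.3  1.3 -1.8]
0.43 -0.05 -30 [-0.3  0.9  1.7  0.2  1.4  1.7] [-0.1  0.6  2.1 -0.   0.4  2. ] [ 0.2  0.8  2.5  3.7  0.9 -1.4]
0.43 -0.05 0 [-0.1  0.9  1.7 -0.1  1.4  1.5] [-0.1  0.6  2.1 -0.   0.4  1.4] [-0.3  0.9  2.5  2.9  1.  -1.7]
0.43 -0.05 30 [ 0.1  0.9  1.7 -0.3  1.3  1.3] [-0.1  0.6  2.1 -0.   0.4  0.9] [-0.6  0.8  2.4  2.1  0.8 -1.6]
0.43 -0.05 60 [ 0.2  0.8  1.9 -0.6  1.1  1.2] [-0.1  0.6  2.1 -0.   0.4  0.4] [-0.6  0.8  2.2  1.3  0.8 -1.3]
0.43 -0.05 90 [ 0.3  0.8  2.1 -1.   0.9  1.2] [-0.1  0.6  2.1 -0.   0.4 -0.1] [-0.6  0.8  2.   0.8  1.  -1.2]
0.43 -0.05 150 [0.2 0.8 2.5 3.7 0.9 1.7] [-0.1  0.6  2.1 -0.   0.4 -1.2] [-0.3  0.9  1.7  0.2  1.4 -1.4]
0.45 0.02 -180 [0.  0.8 2.5 3.2 1.  1.6] [ 0.   0.6  2.1 -0.   0.5 -1.6] [ 0.   0.9  1.6  0.   1.4 -1.6]
0.45 0.02 -150 [-0.3  0.8  2.4  2.3  0.
[... 1531 characters left out ...]
   0.5  2. ] [-0.3  0.8  2.4  3.9  0.8 -1.5]
0.4 -0.25 -30 [-0.6  0.9  1.6 -0.   1.4  1.5] [-0.6  0.6  2.1 -0.   0.5  1.5] [-0.6  0.8  2.5  3.   0.9 -1.6]
0.4 -0.25 0 [-0.4  0.9  1.6 -0.3  1.4  1.3] [-0.6  0.6  2.1 -0.   0.5  1. ] [-1.   0.8  2.4  2.2  0.8 -1.6]
0.4 -0.25 30 [-0.3  0.8  1.8 -0.6  1.2  1.2] [-0.6  0.6  2.1 -0.   0.5  0.5] [-1.   0.8  2.2  1.4  0.8 -1.3]
0.4 -0.25 60 [-0.2  0.8  2.  -0.9  1.   1.1] [-0.6  0.6  2.1 -0.   0.5 -0.1] [-1.   0.8  1.9  0.8  1.  -1.1]
0.4 -0.25 120 [-0.3  0.8  2.4  3.9  0.8  1.6] [-0.6  0.6  2.1 -0.   0.5 -1.1] [-0.7  0.9  1.6  0.2  1.4 -1.4]
0.4 -0.25 150 [-0.6  0.8  2.5  3.   0.9  1.6] [-0.6  0.6  2.1 -0.   0.5 -1.6] [-0.6  0.9  1.6 -0.   1.4 -1.6]
```

```bash
cat > f.py <<'E'
from lib import *
C=np.array([.43,0.]);Y=np.pi/2
def at(c,z,th,d=.005):   # TCP pose: grasp point d behind cup centre (c,z), tool tilt th
    r=tilt(Y,th);zt=r.as_matrix()[:,2];return np.array([*c,z])+(.019-d)*zt,Q(r),zt
if __name__=="__main__":
    g=np.array([.4681,-.3514]);a=np.radians(-21.9)
    move_pose([*g,.12],down(a));command_gripper(.88);movel([*g,.012],v=.08)
    command_gripper(0);print("w",get_grip_width()*88);movel([*g,.12],v=.1)
    move_pose([*C,.12],down(Y));movel([*C,.02],v=.08);print(movel([*C,.0112],v=.02,until_force=3),get_tcp_pos()[2])
    command_gripper(.95);movel([*C,.16],v=.15)
    for k,(z0,z1) in enumerate([(.025,.036),(.036,.025)]):
        p,q,zt=at(C,z0,-45);move_pose(list(p-.10*zt),q);movel(list(p),v=.08)
        command_gripper(0);print("w",get_grip_width()*88)
        movel([p[0],p[1],p[2]+.10],v=.1)
        for th in(0,45):
            p2,q2,zt2=at(C,z1+.10,th);move_pose(list(p2),q2)
        p2,q2,zt2=at(C,z1,45);movel(list(p2+[0,0,.006]),v=.1)
        print(movel(list(p2-[0,0,.001]),v=.02,until_force=3),get_tcp_pos()-p2)
        command_gripper(.95);movel(list(np.array(get_tcp_pos())-.11*zt2),v=.1)
        p3,q3,_=at(C,.16,0);move_pose(list(p3),q3)
        if k==0:
            im,T,K=shot("wrist","f0.png");im2=shot("side","f0s.png")[0]
    print(get_time())
    move_pose([*C,.22],down(Y));im,T,K=shot("wrist","f1.png");np.savez("f1.npz",T=T,K=K)
    cv2.imwrite("pics/f01.png",np.hstack([cv2.resize(im,(400,300)),im2[150:450,200:600]]))
E
python3 f.py
```

```text
w 63.93334738762308
True 0.012173789651030144
w 63.90384459219106
True [ 0.00054785 -0.00018145  0.0005328 ]
w 63.85038807993245
True [ 0.00043969 -0.00015758  0.00031136]
71.7333
```

View pics/f01.png

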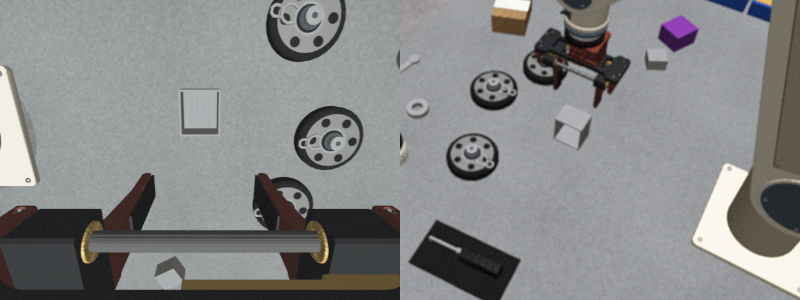

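The cup stands mouth up at tile (200,112). Next I'll look at each dropped clip.

```bash
cat > k.py <<'E'
from lib import *
from pry import W
np.set_printoptions(precision=4,suppress=True)
d=np.load("f1.npz");print("cup px expected",proj(d["T"],d["K"],[.43,0,.05]))
A=[-175.5,-177,169.9];tiles=[]
for i in range(3):
    a=np.radians(A[i]);e=np.array([np.cos(a),np.sin(a)]);p=np.array(W[i][0])+.051*e
    move_pose([*p,.14],down(a+np.pi))
    im,T,K=shot("wrist",f"k{i}.png");np.savez(f"k{i}.npz",T=T,K=K)
    u=proj(T,K,[*p,.0352]).astype(int);print(i,u,p)
    t=cv2.resize(im[u[1]-85:u[1]+15,u[0]-50:u[0]+50],(266,266),interpolation=cv2.INTER_CUBIC)
    cv2.circle(t,(133,226),2,(0,0,255),-1);tiles.append(t)
im=cv2.imread("pics/f1.png");cv2.imwrite("pics/kk.png",np.hstack(tiles));print(get_time())
E
python3 k.py
```

```text
cup px expected [325.867  217.4553]
0 [328 236] [ 0.5329 -0.1523]
1 [328 236] [ 0.599  -0.0171]
2 [326 238] [0.5337 0.179 ]
74.95
```

View pics/kk.png

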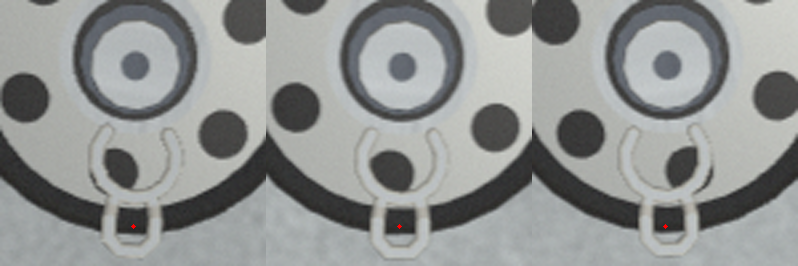

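```bash
python3 - <<'E'
from lib import *
np.set_printoptions(precision=4,suppress=True)
x,y=.43,.04
move_pose([x,y,.20],down(np.pi/2));im,T,K=shot("wrist","q0.png");np.savez("q0.npz",T=T,K=K)
for f in("f1","q0"):
    im=cv2.imread(f"pics/{f}.png");d=np.load(f+".npz");T,K=d["T"],d["K"]
    g=cv2.GaussianBlur(cv2.cvtColor(im,cv2.COLOR_BGR2GRAY),(5,5),0)
    e=cv2.dilate(cv2.Canny(g,25,60),np.ones((3,3)))
    for c in cv2.findContours(e,cv2.RETR_EXTERNAL,cv2.CHAIN_APPROX_NONE)[0]:
        r=cv2.minAreaRect(c)
        if 45<min(r[1])<110 and 55<max(r[1])<130 and abs(r[0][0]-320)<80 and r[0][1]<320:
            P=np.array([onplane(T,K,u,.05)[:2] for u in cv2.boxPoints(r)]);v=P[1]-P[0]
            print(f,r,P.mean(0),np.linalg.norm(v),np.linalg.norm(P[2]-P[1]),np.degrees(np.arctan2(v[1],v[0])))
E
```

```text
f1 ((319.5, 179.0), (80.0, 73.0), 90.0) [0.4239 0.0368] 0.068032441318363 0.0768328534178612 -0.07727955566919247
q0 ((318.9999694824219, 223.99996948242188), (71.99998474121094, 85.99998474121094), 0.0) [0.4233 0.0378] 0.08408593024699873 0.06531967826956107 87.76771147549505
```

```bash
cat > m.py <<'E'
from lib import *
from pry import W
import sys
A=[-175.5,-177,169.9];cup=np.array([.4235,.037])
def get(i):
    a=np.radians(A[i]);e=np.array([np.cos(a),np.sin(a)]);p=np.array(W[i][0])+.0525*e
    move_pose([*p,.10],down(a+np.pi));command_gripper(.5)
    print(i,movel([*p,.0308],v=.06,until_force=5),get_tcp_pos()[2])
    command_gripper(0);print("w",get_grip_width()*88,get_finger_force())
    movel([*p,.11],v=.08);print("w",get_grip_width()*88)
    return get_grip_width()*88>8
def put():
    p=[cup[0],cup[1]-.013]
    move_pose([*p,.11],down(np.pi/2));print(movel([*p,.052],v=.08,until_force=5))
    command_gripper(.34);wait(.3);movel([*p,.12],v=.1);print(get_grip_width()*88)
for i in map(int,sys.argv[1:]):
    if not get(i): print("MISS");break
    put()
im,_,_=shot("side",f"s{sys.argv[-1]}.png");print(get_time())
E
python3 m.py 2; python3 - <<'E'
from lib import *
x,y=.4235,.037
move_pose([x,y,.18],down(np.pi/2));im,T,K=shot("wrist","r0.png");cv2.imwrite("pics/r0c.png",im[120:320,200:440])
E
```

```text
2 False 0.03118032616164537
w 16.94278630276 30.000107253436
w 17.43613478805665
False
29.780329662024048
86.4833
```

View pics/r0c.png

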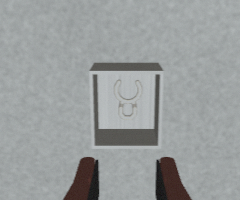

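The clip lies in the cup. On to the other two.

```bash
python3 m.py 1 0; python3 - <<'E'
from lib import *
x,y=.4235,.037
move_pose([x,y,.18],down(np.pi/2));a=shot("wrist","z0.png")[0]
move_pose([.45,.36,.20],down(np.radians(5.6)));b=shot("wrist","z1.png")[0]
move_pose([.30,-.5,.25],down(.46));s=shot("side","z2.png")[0];c=shot("scene","z3.png")[0]
r=lambda t:cv2.resize(t,(400,300))
cv2.imwrite("pics/final.png",np.vstack([np.hstack([r(a[120:300,200:440]),r(b)]),np.hstack([r(s[100:460,140:620]),r(c[110:410,150:550])])]));print(get_time())
E
```

```text
1 False 0.03122543887904443
w 16.996702130048817 30.00013275013771
w 16.91509192741821
False
30.164661968394633
0 False 0.031158340697548255
w 17.600804666028615 30.000137854367495
w 17.204442410361047
False
29.979563340135194
103.45
108.8667
```

View pics/final.png

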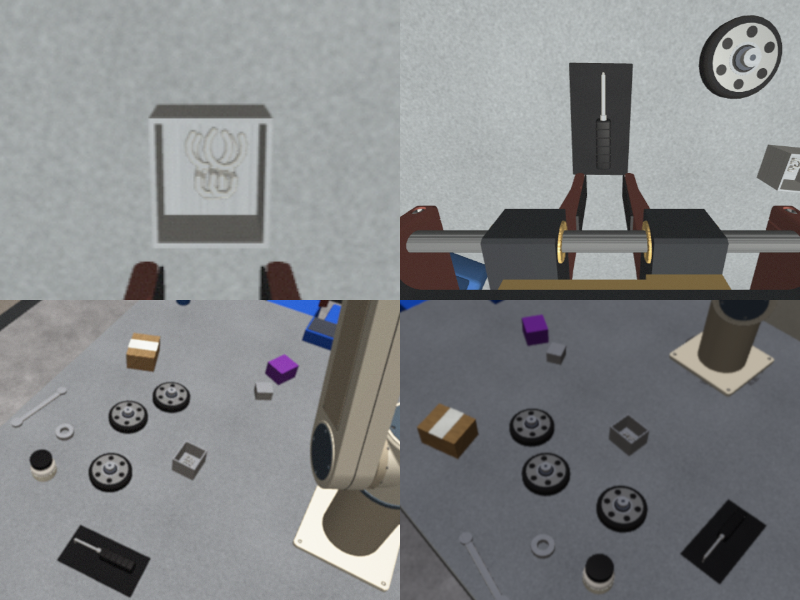

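All three clips are in the upright cup (top left of the picture), the pick lies wholly on the mat, the wheels are clear, and the bystanders have not moved.

```bash
python3 -c "
from station import *
print(job_done())"
```

```text
the job is handed in; nothing more can be done
None
```

The job is handed in: all three clips were pried off with the pick and are in the upright cup, the pick is back on the mat, and the grease jar, carton and bearing were left alone; the last picture, at 109 s on the robot clock, showed all of this.

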